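# Rack the sample tubes and lock a tape along them as a photo scale

### The job

Set up the sample tubes for their scale photograph: lay every tube that is on the bench across both rails of the grooved rack, centred and one to a groove, so that none can roll. Carry the tape measure over, hook its end behind the outer side of the lip that juts out at the rack's left end (as the robot sees it), and back the case away to the right, along the front of the rack, until the mouth of the case is just past (by no more than 5 cm) the rack's right end; only then press its lock button fully down and leave it standing there, hooked and locked, with the beaker, bottle and carton left alone.

Things in the scene. Friction and masses are not known exactly. Their poses are not given: they have to be found in the camera images.
- tube0: loose capped sample tube, amber glass with a paper band and a white screw cap at its +x end, a plain cylinder 25 mm in diameter and 110 mm long, 50 to 100 g, lying on the bench (origin 12.5 mm up). Origin at the middle of the tube's axis; its x axis runs along the tube, y and z turn as it rolls. May be absent (None).
- tube1: loose capped sample tube, amber glass with a paper band and a white screw cap at its +x end, a plain cylinder 25 mm in diameter and 110 mm long, 50 to 100 g, lying on the bench (origin 12.5 mm up). Origin at the middle of the tube's axis; its x axis runs along the tube, y and z turn as it rolls. May be absent (None).
- tube2: loose capped sample tube, amber glass with a paper band and a white screw cap at its +x end, a plain cylinder 25 mm in diameter and 110 mm long, 50 to 100 g, lying on the bench (origin 12.5 mm up). Origin at the middle of the tube's axis; its x axis runs along the tube, y and z turn as it rolls. May be absent (None).
- tube3: loose capped sample tube, amber glass with a paper band and a white screw cap at its +x end, a plain cylinder 25 mm in diameter and 110 mm long, 50 to 100 g, lying on the bench (origin 12.5 mm up). Origin at the middle of the tube's axis; its x axis runs along the tube, y and z turn as it rolls. May be absent (None).
- rack: fixed aluminium rack, origin at its centre on the bench. Two rails along y, 270 mm long, 16 mm thick (x = -35, +35 mm), solid to 20 mm height, teeth to 43 mm at y = 0, +-54, +-108 mm: four V-grooves; a tube across both rails has its axis 34 mm up. Between them: bare bench, 54 mm. Steel end strips on edge, 5 mm thick, 18 mm high, at y = -135 (x -55 to 55 mm) and y = 135 (x -175 to 45 mm).
- lip (a point): the lip is the part of the +y end strip that juts out in front of the rails, towards the robot (x = -43 to -175 mm of the rack, 5 mm thick, 18 mm high). This point: its top edge, in the middle of its thickness, at x = -120, y = 135, z = 18 mm of the rack; axes as the rack's. The tape's hook goes behind its +y face.
- far_end (a point): near corner of the rack's -y end strip (top edge, mid-thickness), x = -55, y = -135, z = 18 mm of the rack; axes as the rack's.
- groove0 (a point): middle of groove 0 of the rack: where the middle of a tube's axis lies when it is seated centrally (y = -81 mm, 34 mm over the bench); axes as the rack's.
- groove1 (a point): middle of groove 1 of the rack: where the middle of a tube's axis lies when it is seated centrally (y = -27 mm, 34 mm over the bench); axes as the rack's.
- groove2 (a point): middle of groove 2 of the rack: where the middle of a tube's axis lies when it is seated centrally (y = 27 mm, 34 mm over the bench); axes as the rack's.
- groove3 (a point): middle of groove 3 of the rack: where the middle of a tube's axis lies when it is seated centrally (y = 81 mm, 34 mm over the bench); axes as the rack's.
- tape: loose spring tape measure, 0.47 kg, standing upright: grey case 80 mm long (x), 36 mm wide (y), 58 mm high, origin at the centre of its underside, z up, x towards the hook. Grip it from above across its width. The spring draws the 19 mm wide blade in with 1.6 N (in) to 2 N (all out), less than the rubber foot's grip on the bench: let go, unlocked, the case creeps under 1 mm/s.
- tape_mouth (a point): the slot in the case's front face where the blade comes out, 40 mm ahead of the case's origin, 25 mm up; axes as the case's.
- tape_hook (a point): rear (case-side) face of the steel hook at the blade's end, 10 mm above the case's underside. The hook is a tab 20 mm wide, 3 mm thick, hanging from the blade (underside 24 mm up) to 4 mm above the case's underside. Retracted, this face is 22 mm ahead of the mouth. Axes as the case's.
- blade (a joint): how far the blade has been drawn out of the case, m: 0 retracted (hook 22 mm ahead of the mouth) to 0.32.
- lock (a joint): travel of the lock button on top of the case, m: 0 up (free), 0.006 fully down (blade locked). Straight push down, about 6 N at first rising to 10 N at the bottom; it stays down, and cannot be raised again in this job.
- lock_top (a point): middle of the button's top face (black, 18 mm by 20 mm), 22 mm ahead of the case's origin and, when up, 67 mm above the case's underside (9 mm above the case).
- beaker: bystander: glass beaker, 72 mm across and 95 mm high, origin under its centre.
- reagent: bystander: glass bottle with a blue cap, 64 mm across and 150 mm high, origin under its centre.
- capbox: bystander: cardboard box 90 x 120 x 50 mm, origin under its centre.
There are look-alikes about, which are no part of the job. Leave any pink look-alike of the tube1 alone.

How it is judged:
On the way, in this order (a step that is already met when the one before it is completed fails the run):
1. the hook is behind the lip and the tape is drawn out along the front of the rack until the mouth is past its right end, the lock still up (y of tape_hook in the frame of rack between 0.133 and 0.15 m and x of tape_hook in the frame of rack between -0.172 and -0.065 m and z of tape_hook in the frame of rack below 0.018 m and y of tape_mouth in the frame of rack between -0.195 and -0.136 m and x of tape_mouth in the frame of rack between -0.185 and -0.06 m and angle between tape's own z axis and vertical below 0.12 rad and value of joint lock below 0.002 m), for 0.2 s.
2. the lock button is pressed down with the tape still hooked and drawn out (y of tape_hook in the frame of rack between 0.133 and 0.15 m and x of tape_hook in the frame of rack between -0.172 and -0.065 m and z of tape_hook in the frame of rack below 0.018 m and y of tape_mouth in the frame of rack between -0.195 and -0.136 m and x of tape_mouth in the frame of rack between -0.185 and -0.06 m and angle between tape's own z axis and vertical below 0.12 rad and value of joint lock above 0.0045 m), for 0.2 s.
At the end, for the whole second after the job is handed in: Every tube rests in a groove, within 18 mm of centred, 6 mm of the groove's middle, 0.12 rad of square; the tape stands in front of the rack, hook behind the lip (within 12 mm), mouth 1 to 60 mm past the right end strip's middle, lock down 4.5 mm or more (all of step 2 and x of tube0 in the frame of rack between -0.018 and 0.018 m and z of tube0 in the frame of rack between 0.029 and 0.0385 m and angle between the x axis of each of tube0, tube1, tube2, tube3 and the x axis of rack, either way round below 0.12 rad and linear speed of each of tube0, tube1, tube2, tube3, tape below 0.02 m/s and (y of tube0 in the frame of groove0 between -0.006 and 0.006 m or y of tube0 in the frame of groove1 between -0.006 and 0.006 m or y of tube0 in the frame of groove2 between -0.006 and 0.006 m or y of tube0 in the frame of groove3 between -0.006 and 0.006 m) and x of tube1 in the frame of rack between -0.018 and 0.018 m and z of tube1 in the frame of rack between 0.029 and 0.0385 m and (y of tube1 in the frame of groove0 between -0.006 and 0.006 m or y of tube1 in the frame of groove1 between -0.006 and 0.006 m or y of tube1 in the frame of groove2 between -0.006 and 0.006 m or y of tube1 in the frame of groove3 between -0.006 and 0.006 m) and x of tube2 in the frame of rack between -0.018 and 0.018 m and z of tube2 in the frame of rack between 0.029 and 0.0385 m and (y of tube2 in the frame of groove0 between -0.006 and 0.006 m or y of tube2 in the frame of groove1 between -0.006 and 0.006 m or y of tube2 in the frame of groove2 between -0.006 and 0.006 m or y of tube2 in the frame of groove3 between -0.006 and 0.006 m) and x of tube3 in the frame of rack between -0.018 and 0.018 m and z of tube3 in the frame of rack between 0.029 and 0.0385 m and (y of tube3 in the frame of groove0 between -0.006 and 0.006 m or y of tube3 in the frame of groove1 between -0.006 and 0.006 m or y of tube3 in the frame of groove2 between -0.006 and 0.006 m or y of tube3 in the frame of groove3 between -0.006 and 0.006 m)); the robot touches nothing.
It fails at once if the beaker is knocked aside (more than 30 mm) (distance of beaker from where it was at the start of the episode above 0.03 m).
It fails at once if the bottle is knocked aside (more than 30 mm) (distance of reagent from where it was at the start of the episode above 0.03 m).
It fails at once if the carton is knocked aside (more than 30 mm) (distance of capbox from where it was at the start of the episode above 0.03 m).
Of tube0, tube1, tube2, tube3 only 3 to 4 are there at a start; the rules pass over those that are not, and their reading is None.
At some moment in a run one of tube0, tube1, tube2, tube3 may be knocked a few centimetres aside while the robot is not near it.
Once in a run the grip may slacken for a moment while it holds something.
It also fails if it takes over 210 s, if anything falls off the work surface, if the arm or the gripper's body presses on something with over 40 N, if the wrist force passes 120 N, or if a joint passes its speed limit or range.

### The arm

A 6-joint arm with a two-finger parallel gripper is mounted at the origin on the work surface. World frame = base frame: x ahead of the robot, y to its left, z up, the work surface at z = 0. Lengths are in m, angles in rad, forces in N, time in s.
With the tool pointing down it reaches from about 0.275 to 0.825 m from the base axis. Payload 4.9 kg.
Tool frame: the origin (TCP) lies between the finger pads; the fingertips stand ahead of it and the grasp point (between the pads) lies 5 mm behind it (r.finger_overhang is the z of the fingertips in the tool frame, in m); z points along the fingers, y is the line along which they close (so a half turn about z gives the same grasp; the last joint's range is limited). The gripper opens to 85 mm and grips with 20 to 120 N. Pads are 22 mm wide; open, the fingers measure 114 mm over their backs; the gripper's body (76 mm by 85 mm) begins 54 mm behind the grasp point. The pads swing forward as they close: fully open they stand 13 mm farther back than shut.
Start: joints at [-1.308, 0.326, -0.193, 1.052, 0, 1.437], TCP at [0.213, -0.507, 0.245] pointing down, gripper open.
Joint ranges: [-2.65, 2.65], [-0.97, 1.79], [-1.3, 1.35], [-1.93, 2.1], [-1.47, 1.37], [-3.14, 3.14]. Speed limits (rad/s): [2.57, 2.57, 3.14, 3.14, 3.14, 3.14].

### API

Orientations are given as a unit quaternion [x, y, z, w].
In Python, from cell import r gives the robot as it stands. The module is installed in compiled form; this text tells all that it offers.
- The arm moves only by the tool carry_out, never from a script. Its argument "plan" is text: rows parted by semicolons, each of 4 numbers parted by spaces: the shift along the tool's x, y, z in mm, then the turn about the tool's z in degrees. In form: dx dy dz roll; .... A call has 1 to 10 rows; each row shifts and turns the commanded pose from where the row before left it, along the tool's axes as they then stand; what a row does not reach is not made up. A row lasts 1/8 s, in which the tool goes at most 62.5 mm and 10.7 degrees, less where a joint would pass 70% of its speed; a pose out of reach is approached as far as the arm can. A call is refused whole if a number of a shift passes 62.5 or a number of a turn 10.7, either way. A call with a gripper value outside its range is refused whole. "fingers" is the opening, from -1 (shut) to 1 (fully open), set as the call begins (left out, the last holds). The fingers move at their own pace and stop on an object; "squeeze" is the grip in N (left out, the last holds). Time passes only in rows, so rows that do not move let the fingers close. It gives the time, the measured TCP pose, the force, the opening and the grip force at its end, in the units of the state.
- r.get_state(): the state, without advancing time (a new reading comes with each control period).
- r.get_image(name): name is "side" or "top"; returns a dict with "color" (400x640x3 uint8, red, green, blue), "camera_matrix" (3x3 intrinsics, pixels), "cam_to_world" (4x4, takes a point from camera to world coordinates). Camera axes: x right, y up, looking along -z (the intrinsics and any distortion apply to the point x, -y, -z); pixel columns grow to the right and rows downward; lengths in m; the calibration is good to about 2 mm. A picture is of the moment at which its call begins. There is no depth.
- r.close_job(): hands the job in; it is judged then, once.
The state is a dict: "clock": time; "joints": joint angles; "qd": joint speeds; "joint_torque": joint torques, N m; "tcp_pos": TCP position; "tool_rot": TCP orientation; "wrist_force": force on the tool from outside, world axes, zero at the start; "moment": the same for the moment, N m; "grip_width": finger opening in m; "grip_force": force on a finger pad.
Only numpy, scipy, OpenCV 4.12 (cv2) and the standard library are available. Lean on these libraries where they do the work, as an engineer would, in place of code of your own. Each camera call takes 0.05 s, during which the arm holds its last target. There are 200 camera calls.

## Working session

There is one attempt and no reset: what is moved stays moved. The work goes in short steps, Python scripts to look and compute and a tool call to move; the robot and the scene stay as the last step left them, time stands still between calls to the robot, and variables do not carry over. Pictures are saved under pics/ and viewed, at most 14 in all, crops included, and the job is handed in when it is done.

Besides the shell and the picture viewer there is one more tool, called after "Emit:" as name(argument=value, ...), one argument or row to a line, values as JSON. carry_out: Moves the arm, as the interface text tells. Its arguments: {"type":"object","properties":{"plan":{"type":"string"},"fingers":{"type":"number"},"squeeze":{"type":"number"}},"required":["plan"]}

```bash
mkdir -p pics
cat > h.py <<'E'
from cell import r
import numpy as np, cv2
from scipy.spatial.transform import Rotation as R
def cam(n):
    d=r.get_image(n); np.savez('cal_'+n,K=d['camera_matrix'],T=d['cam_to_world'])
    return d
def pt(n,u,v,z):
    c=np.load('cal_'+n+'.npz');K=c['K'];T=c['T']
    d=np.array([(u-K[0,2])/K[0,0],-(v-K[1,2])/K[1,1],-1.]); d=T[:3,:3]@d;o=T[:3,3]
    return o+d*(z-o[2])/d[2]
def proj(n,p):
    c=np.load('cal_'+n+'.npz');K=c['K'];T=c['T']
    q=T[:3,:3].T@(np.array(p)-T[:3,3]); return [K[0,0]*q[0]/-q[2]+K[0,2], K[1,1]*-q[1]/-q[2]+K[1,2]]
def save(n,f,crop=None,s=1):
    im=cam(n)['color'][:,:,::-1]
    if crop: a,b,c,d=crop; im=im[b:d,a:c]
    cv2.imwrite('pics/'+f,cv2.resize(im,None,fx=s,fy=s,interpolation=cv2.INTER_CUBIC))
E
python3 - <<'E'
from h import *
save('top','t1.png',None,1.25);save('side','s1.png',None,1.25)
print(r.get_state(), r.finger_overhang)
for n in('top','side'):
    c=np.load('cal_'+n+'.npz');print(c['K'],c['T'])
E
```

```text
{'clock': 0.1, 'joints': array([-1.30819723e+00,  3.26888004e-01, -1.93456704e-01,  1.05203641e+00,
       -4.48552608e-06,  1.43660955e+00]), 'qd': array([-0.00036184, -0.00140232,  0.0013491 , -0.0016374 , -0.0001796 ,
        0.00120155]), 'joint_torque': array([ 7.13076824e-04, -4.44239187e+01,  2.63038373e+01,  7.95059139e-03,
       -1.43061652e-04, -3.47720615e-06]), 'tcp_pos': array([ 0.21243572, -0.50677488,  0.24458053]), 'tool_rot': array([ 9.80384278e-01,  1.97093988e-01, -5.30797608e-05, -7.90617224e-04]), 'wrist_force': array([-0.34094169, -0.4288828 ,  0.37472046]), 'moment': array([-0.03861737, -0.00426072, -0.01735328]), 'grip_force': 0.0, 'grip_width': 0.0854154578225001} 0.014
[[453.82746056   0.         318.7214596 ]
 [  0.         453.82746056 196.82130145]
 [  0.           0.           1.        ]] [[ 0.02503803  0.99034886 -0.13631669  0.40560085]
 [-0.99938347  0.02815385  0.02097721  0.07353386]
 [ 0.02461259  0.13570742  0.99044319  1.44926635]
 [ 0.          0.          0.          1.        ]]
[[371.73068591   0.         320.97788073]
 [  0.         371.73068591 196.0209907 ]
 [  0.           0.           1.        ]] [[-0.82783649  0.37936714 -0.41324002  0.16201061]
 [-0.56055079 -0.53096799  0.6354965   0.72457811]
 [ 0.02166927  0.75772922  0.65220923  0.75671951]
 [ 0.          0.          0.          1.        ]]
```

View pics/t1.png

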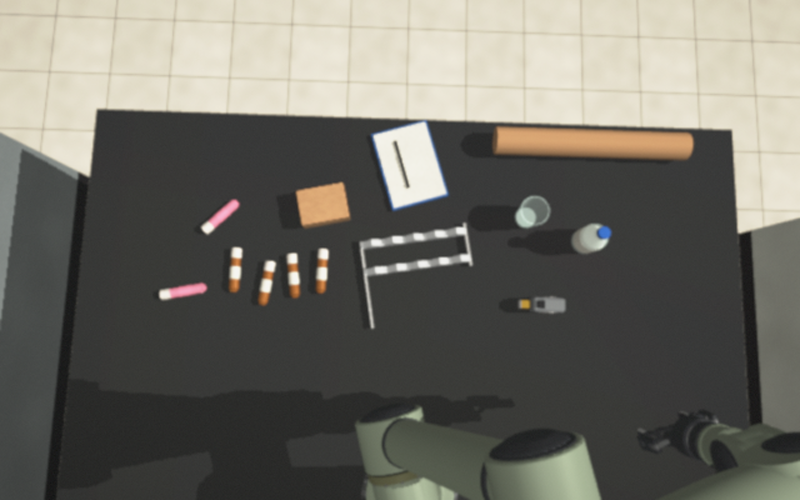

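View pics/s1.png

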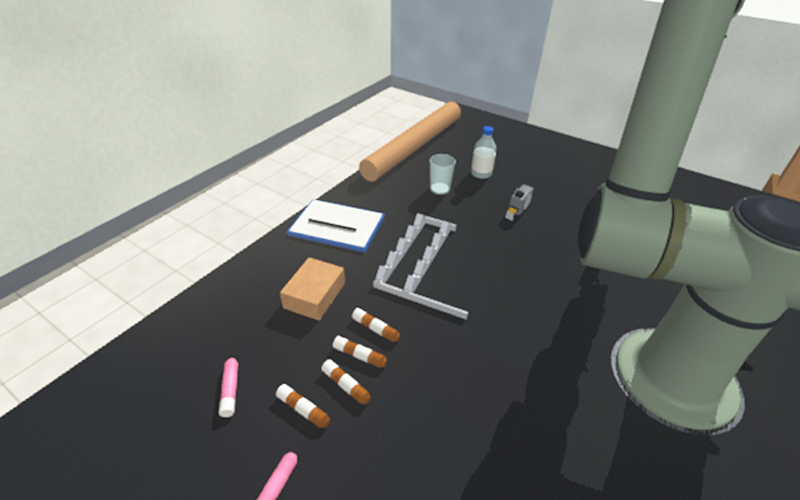

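The amber tubes are at top-picture pixels (235,270), (267,283), (293,275) and (322,270). The pink look-alikes at (220,216) and (183,292) are not part of the job. The rack is at (415,252), with its lip running down to (372,327). The tape is at (543,305), hook to the left.

Run:
```python
from h import *
save('top','t2.png',(175,170,385,275),3.8)
im=cv2.imread('pics/t2.png')
d=cam('top')['color'][:,:,::-1]
cv2.imwrite('pics/t2.png',np.vstack([cv2.resize(d[175:270,175:385],(798,361),interpolation=cv2.INTER_CUBIC),cv2.resize(d[225:265,395:470],(400,213),interpolation=cv2.INTER_CUBIC).repeat(1,0) if 0 else cv2.copyMakeBorder(cv2.resize(d[225:265,395:470],(435,232),interpolation=cv2.INTER_CUBIC),0,0,0,363,cv2.BORDER_CONSTANT)]))
```

```text
(no output)
```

View pics/t2.png

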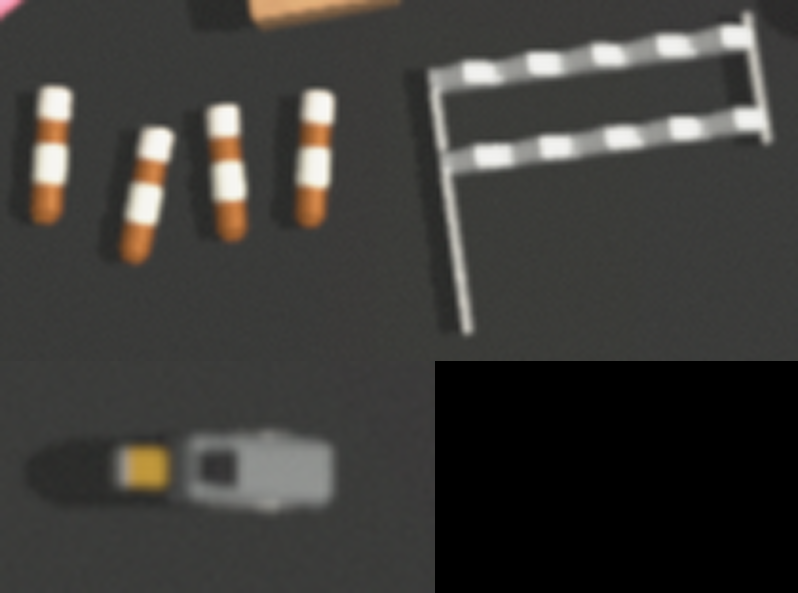

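```bash
cat >> h.py <<'E'
RK=None
def fitrack(P,L):
    P=np.array(P)[:,:2];L=np.array(L,float)
    a=P-P.mean(0);b=L-L.mean(0)
    th=np.arctan2((b[:,0]*a[:,1]-b[:,1]*a[:,0]).sum(),(b*a).sum())
    c,s=np.cos(th),np.sin(th);Rm=np.array([[c,-s],[s,c]])
    o=P.mean(0)-Rm@L.mean(0)
    return o,th,P-(o+L@Rm.T)
E
python3 - <<'E'
from h import *
k=3.8;c=lambda u,v,z:pt('top',175+u/k-.5+.5/k,175+v/k-.5+.5/k,z)
for n,a,b in(('A',(57,87),(45,224)),('B',(158,127),(134,263)),('C',(223,104),(233,241)),('D',(319,90),(310,227))):
    p=c(*a,.0125);q=c(*b,.0125);d=p-q;print(n,(p+q)/2,np.hypot(*d[:2]),np.degrees(np.arctan2(d[1],d[0])))
P=[c(468,334,.018),c(435,70,.018),c(748,12,.018),c(767,143,.018)]
o,th,res=fitrack(P,[(-.175,.135),(.045,.135),(.055,-.135),(-.055,-.135)])
print(o,th,np.degrees(th),res)
k=5.8;e=lambda u,v,z:pt('top',395+u/k-.5+.5/k,225+v/k-.5+.5/k,z)
F=e(187,470-361,.058);B=e(333,473-361,.058);H=e(115,467-361,.024)
print(F,B,(F+B)/2,H,np.degrees(np.arctan2(*(F-B)[[1,0]])))
Rm=np.array([[np.cos(th),-np.sin(th)],[np.sin(th),np.cos(th)]])
for y in(-.081,-.027,.027,.081):print(y,o+Rm@[0,y])
for l in[(-.12,.135),(-.055,-.135)]:print(l,o+Rm@l)
print(R.from_quat(r.get_state()['tool_rot']).as_matrix())
E
```

```text
A [0.53228568 0.45395439 0.0125    ] 0.11434647056766735 -1.304604881742498
B [0.50160386 0.37362522 0.0125    ] 0.11401166315409793 -6.75619240456322
C [0.52211149 0.30696487 0.0125    ] 0.11470371222170701 7.00844499374995
D [0.53575467 0.23574534 0.0125    ] 0.11471723070769808 -1.2544638915592379
[ 0.5903665 -0.0008095] 0.16966956940637043 9.721350238787018 [[-1.11811527e-03  6.13419953e-04]
 [ 8.75554365e-05 -2.07787182e-03]
 [ 1.71356558e-03 -7.10408231e-05]
 [-6.83005746e-04  1.53549269e-03]]
[ 0.46228444 -0.29142485  0.058     ] [ 0.46271603 -0.36924371  0.058     ] [ 0.46250023 -0.33033428  0.058     ] [ 0.46427277 -0.26110368  0.024     ] 90.31776020935155
-0.081 [ 0.60404389 -0.08064639]
-0.027 [ 0.59492563 -0.0274218 ]
0.027 [0.58580737 0.0258028 ]
0.081 [0.57668911 0.07902739]
(-0.12, 0.135) [0.44929398 0.11198918]
(-0.055, -0.135) [ 0.55895192 -0.1431581 ]
[[ 9.22279462e-01  3.86523634e-01 -2.71288541e-04]
 [ 3.86523704e-01 -9.22278918e-01  1.01235525e-03]
 [ 1.41095530e-04 -1.03853391e-03 -9.99999451e-01]]
```

Emit:
carry_out(
  plan="0 0 0 -10.4;0 0 0 -10.4;0 0 0 -10.4;0 0 0 -10.4;0 0 0 -10.4;0 0 0 -10.4;0 0 0 -10.4;0 0 0 -10.4;0 0 0 -10.4;0 0 0 -10.4",
  fingers=0.18,
  squeeze=40,
)

```text
clock: 1.45
tcp_pos: [0.2125, -0.5071, 0.2451]
tool_rot: [0.446, 0.895, 0.0, -0.0]
wrist_force: [-0.0, 0.1, -0.4]
grip_width: 0.0502
grip_force: 0.0
```

Emit:
carry_out(
  plan="0 0 0 -10.4;0 0 0 -10.4;0 0 0 -10.4;0 0 0 -10.4;0 0 0 -10.4;-19.2 46.8 6;-19.2 46.8 6",
)

```text
invalid input at $.plan[5]: expected 4 numbers
```

Emit:
carry_out(
  plan="0 0 0 -10.4;0 0 0 -10.4;0 0 0 -10.4;0 0 0 -10.4;0 0 0 -10.4;-19.2 46.8 6 0;-19.2 46.8 6 0;-19.2 46.8 6 0;-19.2 46.8 6 0;-19.2 46.8 6 0",
)

```text
clock: 2.7
tcp_pos: [0.3141, -0.274, 0.2151]
tool_rot: [0.011, 1.0, -0.0, 0.0]
wrist_force: [1.3, 0.4, 0.1]
grip_width: 0.0502
grip_force: 0.0
```

Emit:
carry_out(
  plan="-19.2 46.8 6 0;-19.2 46.8 6 0;-19.2 46.8 6 0;-19.2 46.8 6 0;-19.2 46.8 6 0;-19.2 46.8 6 0;-19.2 46.8 6 0;-19.2 46.8 6 0;-19.2 46.8 6 0;-19.2 46.8 6 0",
)

```text
clock: 3.95
tcp_pos: [0.5164, 0.1899, 0.1549]
tool_rot: [0.011, 1.0, -0.0, 0.0]
wrist_force: [0.2, 0.1, 0.4]
grip_width: 0.0503
grip_force: 0.0
```

Emit:
carry_out(
  plan="-19.2 46.8 6 0;0 0 0 0",
)

```text
clock: 4.2
tcp_pos: [0.5368, 0.2374, 0.1483]
tool_rot: [0.009, 1.0, 0.0, -0.0]
wrist_force: [0.9, -0.1, 0.4]
grip_width: 0.0505
grip_force: 0.0
```

```bash
cat >> h.py <<'E'
def go(x,y,z,psi=None):
    s=r.get_state();M=R.from_quat(s['tool_rot']).as_matrix();p=np.degrees(np.arctan2(M[1,0],M[0,0]))%360
    print('psi',round(p,2),'pos',s['tcp_pos'].round(4),'tool d mm',(M.T@(np.array([x,y,z])-s['tcp_pos'])*1000).round(1),'roll',None if psi is None else round(p-psi,2), 'w',round(s['grip_width'],4))
E
python3 -c "
from h import *
go(.5358,.2357,.016,178.75)"
```

```text
psi 178.97 pos [0.5368 0.2374 0.1483] tool d mm [  1.   -1.8 132.3] roll 0.22 w 0.0505
```

Emit:
carry_out(
  plan="1 -1.8 40 0;0 0 40 0;0 0 40 0;0 0 12 0;0 0 0 0",
)

```text
clock: 4.82
tcp_pos: [0.5347, 0.2322, 0.0172]
tool_rot: [0.011, 1.0, -0.0, -0.001]
wrist_force: [-0.5, 0.2, 0.3]
grip_width: 0.0504
grip_force: 0.0
```

Emit:
carry_out(
  plan="0 0 0 0;0 0 0 0;0 0 0 0;0 0 0 0;0 0 -20 0;0 0 -45 0;0 0 -45 0;0 0 0 -10.7",
  fingers=-1,
)

```text
clock: 5.82
tcp_pos: [0.5382, 0.2337, 0.1322]
tool_rot: [-0.085, 0.996, 0.001, 0.004]
wrist_force: [0.4, 0.6, -0.5]
grip_width: 0.0237
grip_force: 39.5
```

```bash
python3 -c "
from h import *
go(.604,-.0806,.0375,189.7)"
```

```text
psi 189.74 pos [0.5382 0.2337 0.1322] tool d mm [ -10.8 -321.    94.5] roll 0.04 w 0.0237
```

Emit:
carry_out(
  plan="-1.4 -40 0 0;-1.4 -40 0 0;-1.4 -40 0 0;-1.4 -40 0 0;-1.4 -40 0 0;-1.4 -40 0 0;-1.4 -40 0 0;-1 -40 20 0;0 0 30 0;0 0 0 0",
)

```text
clock: 7.08
tcp_pos: [0.5963, -0.0811, 0.0755]
tool_rot: [-0.082, 0.997, 0.001, -0.002]
wrist_force: [-0.4, -0.4, -0.0]
grip_width: 0.0233
grip_force: 39.5
```

```bash
python3 -c "
from h import *
save('top','t3.png',(270,165,390,255),5)
go(.604,-.0806,.0375,189.7)"
```

```text
psi 189.43 pos [ 0.5973 -0.0809  0.077 ] tool d mm [-6.7 -0.9 39.5] roll -0.27 w 0.0233
```

View pics/t3.png

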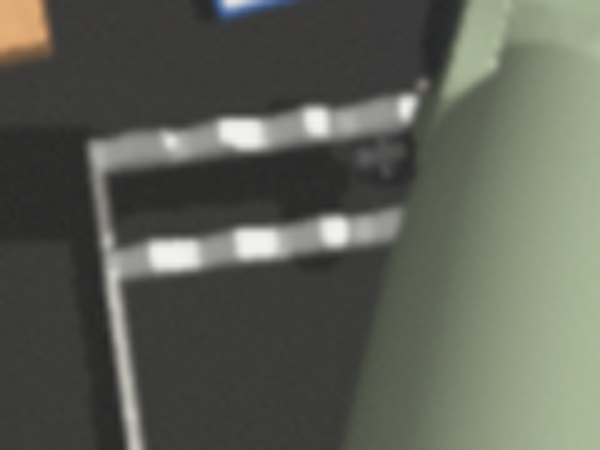

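Emit:
carry_out(
  plan="-3.4 -0.5 0 0.3;-3.4 -0.4 0 0;0 0 15 0;0 0 14 0;0 0 8 0;0 0 0 0;0 0 0 0",
)

```text
clock: 8.0
tcp_pos: [0.6042, -0.0802, 0.0402]
tool_rot: [-0.08, 0.997, 0.001, -0.001]
wrist_force: [-3.4, 2.4, 6.7]
grip_width: 0.0233
grip_force: 40.7
```

```bash
python3 -c "
from h import *
print(proj('side',[.604,-.08,.034]))
save('side','s2.png',(240,130,440,290),3.5)
go(.604,-.0806,.0375,189.7)"
```

```text
[np.float64(343.1324437620912), np.float64(180.9466359783109)]
psi 189.21 pos [ 0.6042 -0.0802  0.0402] tool d mm [ 0.2 -0.4  2.7] roll -0.49 w 0.0235
```

View pics/s2.png

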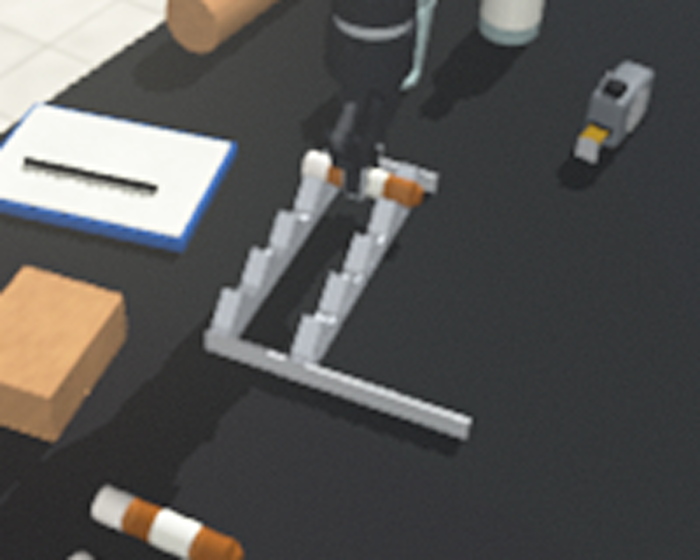

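Emit:
carry_out(
  plan="0 0 0 0;0 0 0 0;0 0 0 0;0 0 -20 0;0 0 -50 0;0 0 -30 2.2",
  fingers=-0.05,
)

```text
clock: 8.8
tcp_pos: [0.606, -0.0812, 0.1423]
tool_rot: [-0.06, 0.998, -0.0, 0.001]
wrist_force: [0.2, -0.1, 0.3]
grip_width: 0.0406
grip_force: 0.0
```

Emit:
carry_out(
  plan="2.4 49 0 0;2.4 49 0 0;2.4 49 0 0;2.4 49 0 0;2.4 49 0 0;2.4 49 0 0;2.4 49 0 0;2.4 49 0 0;0 0 0 0;0 0 0 0",
  fingers=0.18,
)

```text
clock: 10.05
tcp_pos: [0.5386, 0.3056, 0.14]
tool_rot: [-0.061, 0.998, -0.0, -0.0]
wrist_force: [-0.5, 0.3, 0.1]
grip_width: 0.0507
grip_force: 0.0
```

```bash
python3 -c "
from h import *
save('top','t4.png',(175,165,385,275),3.8)
go(.5221,.307,.016,187)"
```

```text
psi 186.89 pos [0.5388 0.3051 0.14  ] tool d mm [ 16.3   4.  124. ] roll -0.11 w 0.0506
```

View pics/t4.png

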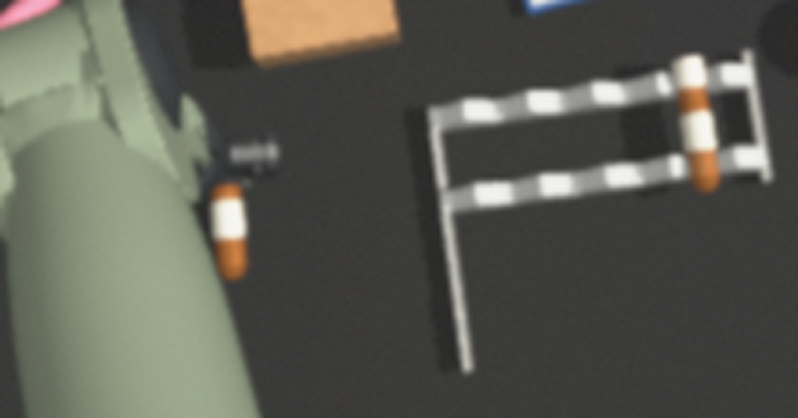

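Tube D is seated in the groove at the right end, centred, with its ends at (690,57) and (707,190). Tube C is undisturbed, with its tail at (233,278).

Emit:
carry_out(
  plan="16.3 4 0 0;0 0 40 0;0 0 40 0;0 0 40 0;0 0 4 0;0 0 0 0",
)

```text
clock: 10.85
tcp_pos: [0.5229, 0.3072, 0.017]
tool_rot: [-0.06, 0.998, 0.0, 0.0]
wrist_force: [1.4, 0.0, 0.1]
grip_width: 0.0505
grip_force: 0.0
```

Emit:
carry_out(
  plan="0 0 0 0;0 0 0 0;0 0 0 0;0 0 0 0;0 0 -20 0;0 0 -45 0;0 0 -45 0;0 0 0 -2.7;0 0 0 0",
  fingers=-1,
)

```text
clock: 11.98
tcp_pos: [0.5223, 0.3082, 0.1274]
tool_rot: [-0.084, 0.996, 0.0, 0.001]
wrist_force: [1.8, 0.2, -0.8]
grip_width: 0.0233
grip_force: 39.5
```

```bash
python3 -c "
from h import *
go(.5949,-.0274,.040,189.7)"
```

```text
psi 189.62 pos [0.5223 0.3082 0.1274] tool d mm [ -15.3 -343.    87.2] roll -0.08 w 0.0233
```

Emit:
carry_out(
  plan="-1.9 -43 0 0;-1.9 -43 0 0;-1.9 -43 0 0;-1.9 -43 0 0;-1.9 -43 0 0;-1.9 -43 0 0;-1.9 -43 0 0;-1.9 -42 10 0;0 0 30 0;0 0 0 0",
)

```text
clock: 13.22
tcp_pos: [0.5917, -0.0278, 0.0835]
tool_rot: [-0.083, 0.997, 0.001, -0.003]
wrist_force: [0.4, -0.3, -0.3]
grip_width: 0.0236
grip_force: 27.4
```

```bash
python3 -c "
from h import *
go(.5949,-.0274,.040,189.7)"
```

```text
psi 189.54 pos [ 0.5917 -0.0278  0.0835] tool d mm [-3.5 -0.3 43.5] roll -0.16 w 0.0236
```

Emit:
carry_out(
  plan="-3.4 -0.3 0 0;0 0 0 0;0 0 0 0",
)

```text
clock: 13.6
tcp_pos: [0.5985, -0.027, 0.0872]
tool_rot: [-0.084, 0.996, -0.0, 0.001]
wrist_force: [0.4, 0.0, -1.4]
grip_width: 0.0237
grip_force: 42.8
```

```bash
python3 -c "
from h import *
save('side','s3.png',(240,130,440,290),3.5)
go(.5949,-.0274,.040,189.7)"
```

```text
psi 189.67 pos [ 0.5983 -0.0271  0.087 ] tool d mm [ 3.5  0.3 47. ] roll -0.03 w 0.0235
```

View pics/s3.png

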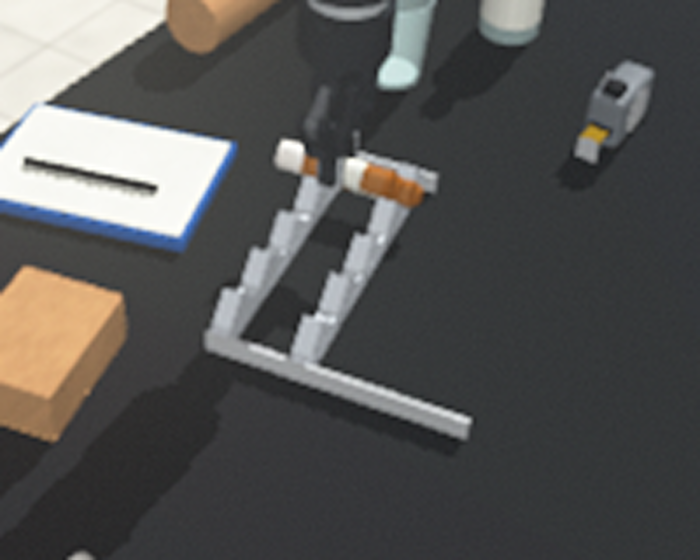

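The side picture shows the tube still held level, from its cap at (290,155) to about (375,180), with the seated tube behind it.

Emit:
carry_out(
  plan="3 0.3 0 0;0 0 15 0;0 0 15 0;0 0 10 0;0 0 7 0;0 0 0 0;0 0 0 0",
)

```text
clock: 14.52
tcp_pos: [0.594, -0.0273, 0.0398]
tool_rot: [-0.084, 0.996, 0.0, -0.001]
wrist_force: [-5.2, 1.3, 8.5]
grip_width: 0.0231
grip_force: 43.8
```

```bash
python3 -c "
from h import *
go(.5949,-.0274,.040,189.7)"
```

```text
psi 189.62 pos [ 0.594  -0.0273  0.0398] tool d mm [-0.8 -0.3 -0.2] roll -0.08 w 0.0231
```

Emit:
carry_out(
  plan="0 0 0 0;0 0 0 0;0 0 0 0;0 0 -20 0;0 0 -50 0;0 0 -30 0",
  fingers=-0.05,
)

```text
clock: 15.28
tcp_pos: [0.5958, -0.0279, 0.1413]
tool_rot: [-0.084, 0.996, -0.0, 0.001]
wrist_force: [0.9, -0.2, 0.1]
grip_width: 0.0408
grip_force: 0.0
```

Emit:
carry_out(
  plan="3 51 0 0;3 51 0 0;3 51 0 0;3 51 0 0;3 51 0 0;3 51 0 0;3 51 0 0;3 51 0 0;0 0 0 8.2;0 0 0 8.2",
  fingers=0.18,
)

```text
clock: 16.52
tcp_pos: [0.5024, 0.3716, 0.1389]
tool_rot: [0.06, 0.998, -0.0, -0.0]
wrist_force: [0.0, 0.1, -0.4]
grip_width: 0.0503
grip_force: 0.0
```

Emit:
carry_out(
  plan="0 0 0 0;0 0 0 0",
)

```text
clock: 16.77
tcp_pos: [0.503, 0.3704, 0.1392]
tool_rot: [0.058, 0.998, -0.0, -0.0]
wrist_force: [1.1, -0.3, -1.1]
grip_width: 0.0505
grip_force: 0.0
```

```bash
python3 -c "
from h import *
save('top','t5.png',(175,165,385,275),3.8)
go(.5016,.3736,.016,173.2)"
```

```text
psi 173.3 pos [0.5031 0.3704 0.1393] tool d mm [  1.9   3.  123.3] roll 0.1 w 0.0504
```

View pics/t5.png

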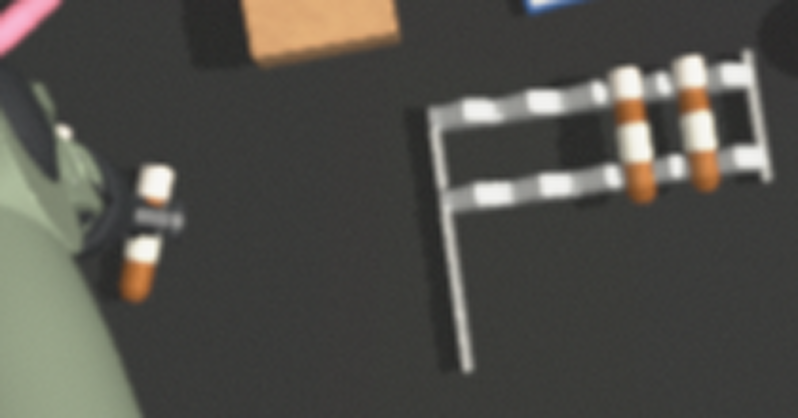

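Two tubes are seated in the right-hand grooves, at (633,135) and (698,122). Tube B is where I measured it, around (147,232).

Emit:
carry_out(
  plan="1.9 3 0 0;0 0 40 0;0 0 40 0;0 0 40 0;0 0 3 0;0 0 0 0",
)

```text
clock: 17.58
tcp_pos: [0.502, 0.3742, 0.0172]
tool_rot: [0.059, 0.998, 0.0, 0.0]
wrist_force: [0.1, 0.3, 0.9]
grip_width: 0.0506
grip_force: 0.0
```

Emit:
carry_out(
  plan="0 0 0 0;0 0 0 0;0 0 0 0;0 0 0 0;0 0 -20 0;0 0 -45 0;0 0 -45 -8.2;0 0 0 -8.2;0 0 0 0;0 0 0 0",
  fingers=-1,
)

```text
clock: 18.82
tcp_pos: [0.5009, 0.3735, 0.1258]
tool_rot: [-0.083, 0.997, -0.0, -0.0]
wrist_force: [-0.0, -0.2, -0.9]
grip_width: 0.0235
grip_force: 39.5
```

```bash
python3 -c "
from h import *
go(.5858,.0258,.040,189.7)"
```

```text
psi 189.52 pos [0.5009 0.3735 0.1258] tool d mm [ -26.3 -356.9   85.9] roll -0.18 w 0.0235
```

Emit:
carry_out(
  plan="-3.3 -44.6 0 0;-3.3 -44.6 0 0;-3.3 -44.6 0 0;-3.3 -44.6 0 0;-3.3 -44.6 0 0;-3.3 -44.6 0 0;-3.3 -44.6 0 0;-3.3 -44.6 10 0;0 0 30 0;0 0 0 0",
)

```text
clock: 20.08
tcp_pos: [0.5845, 0.026, 0.0835]
tool_rot: [-0.083, 0.997, 0.001, -0.003]
wrist_force: [-0.4, 0.8, -0.3]
grip_width: 0.0233
grip_force: 39.6
```

Emit:
carry_out(
  plan="0 0 0 0;0 0 0 0",
)

```text
clock: 20.32
tcp_pos: [0.5878, 0.027, 0.0873]
tool_rot: [-0.084, 0.996, -0.0, 0.001]
wrist_force: [-1.1, 0.3, -1.1]
grip_width: 0.0234
grip_force: 39.6
```

```bash
python3 -c "
from h import *
go(.5858,.0258,.040,189.7)"
```

```text
psi 189.68 pos [0.5878 0.027  0.0873] tool d mm [ 2.2 -0.9 47.3] roll -0.02 w 0.0234
```

Emit:
carry_out(
  plan="1.5 -0.9 0 0;0 0 15 0;0 0 15 0;0 0 10 0;0 0 7 0;0 0 0 0;0 0 0 0",
)

```text
clock: 21.2
tcp_pos: [0.585, 0.026, 0.0398]
tool_rot: [-0.085, 0.996, 0.001, -0.001]
wrist_force: [-4.5, 2.5, 8.2]
grip_width: 0.0233
grip_force: 40.3
```

Emit:
carry_out(
  plan="0 0 0 0;0 0 0 0;0 0 0 0;0 0 -20 0;0 0 -50 0;0 0 -30 0",
  fingers=-0.05,
)

```text
clock: 21.95
tcp_pos: [0.5867, 0.0252, 0.1413]
tool_rot: [-0.084, 0.996, -0.0, 0.001]
wrist_force: [1.0, -0.9, -0.1]
grip_width: 0.0405
grip_force: 0.0
```

Emit:
carry_out(
  plan="-2 52.5 0 0;-2 52.5 0 0;-2 52.5 0 0;-2 52.5 0 0;-2 52.5 0 0;-2 52.5 0 0;-2 52.5 0 0;-2 52.5 0 0;0 0 0 8.2;0 0 0 0",
  fingers=0.18,
)

```text
clock: 23.2
tcp_pos: [0.5308, 0.4426, 0.1387]
tool_rot: [-0.014, 1.0, -0.0, -0.0]
wrist_force: [1.0, 0.1, 0.3]
grip_width: 0.0506
grip_force: 0.0
```

```bash
python3 -c "
from h import *
save('top','t6.png',(175,165,385,275),3.8)
go(.5323,.454,.016,178.7)"
```

```text
psi 181.57 pos [0.5311 0.4419 0.1388] tool d mm [ -1.6  12.1 122.8] roll 2.87 w 0.0502
```

View pics/t6.png

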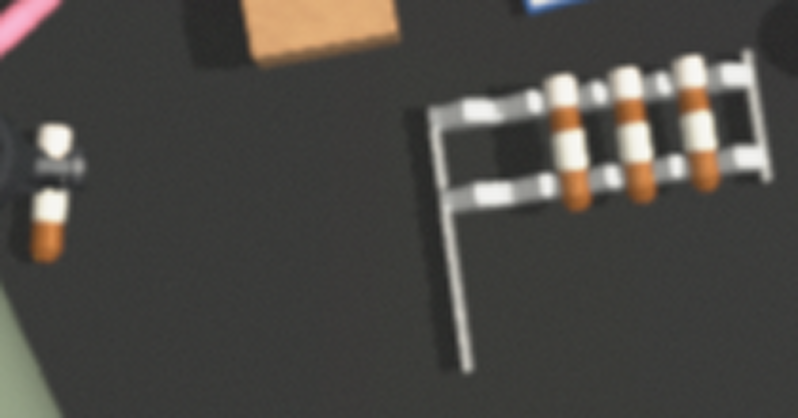

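Three tubes are now seated, and tube A at (48,190) has not moved.

Emit:
carry_out(
  plan="-1.6 12.1 0 2.9;0 0 40 0;0 0 40 0;0 0 40 0;0 0 3 0;0 0 0 0",
)

```text
clock: 24.0
tcp_pos: [0.5335, 0.454, 0.0174]
tool_rot: [0.013, 1.0, 0.0, 0.0]
wrist_force: [1.0, 0.2, 1.2]
grip_width: 0.05
grip_force: 0.0
```

Emit:
carry_out(
  plan="0 0 0 0;0 0 0 0;0 0 0 0;0 0 0 0;0 0 -20 0;0 0 -45 0;0 0 -45 -10.7;0 0 0 -0.3;0 0 0 0;0 0 0 0",
  fingers=-1,
)

```text
clock: 25.25
tcp_pos: [0.5316, 0.4535, 0.1248]
tool_rot: [-0.083, 0.997, -0.001, -0.001]
wrist_force: [0.6, 0.8, -0.8]
grip_width: 0.0234
grip_force: 39.3
```

```bash
python3 -c "
from h import *
go(.5767,.0790,.040,189.7)"
```

```text
psi 189.51 pos [0.5316 0.4535 0.1248] tool d mm [  17.1 -376.7   85.3] roll -0.19 w 0.0234
```

Emit:
carry_out(
  plan="2.1 -47.1 0 0;2.1 -47.1 0 0;2.1 -47.1 0 0;2.1 -47.1 0 0;2.1 -47.1 0 0;2.1 -47.1 0 0;2.1 -47.1 0 0;2.1 -47.1 10 0;0 0 30 0;0 0 0 0",
)

```text
clock: 26.5
tcp_pos: [0.5755, 0.0791, 0.0833]
tool_rot: [-0.082, 0.997, 0.0, -0.004]
wrist_force: [-1.0, 1.2, -0.9]
grip_width: 0.0236
grip_force: 39.5
```

Emit:
carry_out(
  plan="0 0 0 0;0 0 0 0",
)

```text
clock: 26.75
tcp_pos: [0.579, 0.0805, 0.0872]
tool_rot: [-0.084, 0.996, -0.0, 0.001]
wrist_force: [-0.2, 0.6, -0.8]
grip_width: 0.0233
grip_force: 39.5
```

```bash
python3 -c "
from h import *
go(.5767,.0790,.040,189.7)"
```

```text
psi 189.6 pos [0.579  0.0805 0.0872] tool d mm [ 2.6 -1.1 47.2] roll -0.1 w 0.0233
```

Emit:
carry_out(
  plan="1.9 -1.1 0 0;0 0 15 0;0 0 15 0;0 0 10 0;0 0 7 0;0 0 0 0;0 0 0 0",
)

```text
clock: 27.62
tcp_pos: [0.5759, 0.0793, 0.04]
tool_rot: [-0.083, 0.997, 0.001, -0.001]
wrist_force: [-5.0, 2.6, 10.6]
grip_width: 0.0235
grip_force: 40.5
```

Emit:
carry_out(
  plan="0 0 0 0;0 0 0 0;0 0 0 0;0 0 -20 0;0 0 -50 0;0 0 -50 0;0 0 -20 9.9;0 0 0 9.9;0 0 0 9.9;0 0 0 9.9",
  fingers=-0.05,
)

```text
clock: 28.88
tcp_pos: [0.5767, 0.0783, 0.1792]
tool_rot: [0.262, 0.965, -0.0, -0.0]
wrist_force: [-0.5, -0.5, -1.1]
grip_width: 0.0409
grip_force: 0.0
```

Emit:
carry_out(
  plan="0 0 0 9.9;0 0 0 9.9;0 0 0 9.9;0 0 0 9.9;0 0 0 9.9;0 0 0 9.9;0 0 0 0",
  fingers=0.55,
)

```text
clock: 29.75
tcp_pos: [0.5767, 0.0783, 0.1791]
tool_rot: [0.703, 0.711, -0.0, -0.0]
wrist_force: [0.1, -0.7, 0.5]
grip_width: 0.0662
grip_force: 0.0
```

```bash
python3 -c "
from h import *
go(.4625,-.3303,.032,90.3)"
```

```text
psi 90.64 pos [0.5767 0.0783 0.1791] tool d mm [-407.3 -118.7  147.1] roll 0.34 w 0.0662
```

Emit:
carry_out(
  plan="-45.3 -13 5 0;-45.3 -13 5 0;-45.3 -13 5 0;-45.3 -13 5 0;-45.3 -13 5 0;-45.3 -13 5 0;-45.3 -13 5 0;-45.3 -13 5 0;-45.3 -13 0 0.3;0 0 0 0",
)

```text
clock: 31.0
tcp_pos: [0.4628, -0.3337, 0.1392]
tool_rot: [0.706, 0.708, -0.0, 0.001]
wrist_force: [-0.0, 0.0, 1.7]
grip_width: 0.0663
grip_force: 0.0
```

Run:
```python
from h import *
a=cam('top')['color'][:,:,::-1]; b=cam('side')['color'][:,:,::-1]
A=cv2.resize(a[165:275,175:475],(750,275),interpolation=cv2.INTER_CUBIC)
B=cv2.resize(b[110:230,240:490],(625,300),interpolation=cv2.INTER_CUBIC)
cv2.imwrite('pics/m1.png',np.vstack([A,cv2.copyMakeBorder(B,0,0,0,125,cv2.BORDER_CONSTANT)]))
go(.4625,-.3303,.032,90.3)
```

```text
psi 90.28 pos [ 0.4632 -0.3304  0.139 ] tool d mm [ 1.00e-01 -7.00e-01  1.07e+02] roll -0.02 w 0.0661
```

View pics/m1.png

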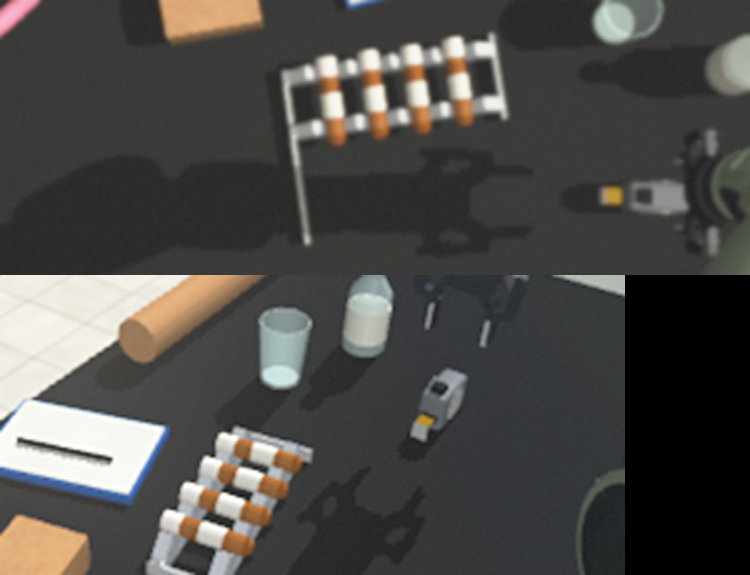

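All four tubes sit one to a groove in both views. The tape is unmoved, with its orange blade end at (612,195) in the top view, and the fingers straddle the case.

Emit:
carry_out(
  plan="0 -0.5 30 0;0 0 40 0;0 0 25 0;0 0 12 0;0 0 0 0",
)

```text
clock: 31.72
tcp_pos: [0.4631, -0.3293, 0.0319]
tool_rot: [0.705, 0.709, 0.0, -0.001]
wrist_force: [-0.4, 0.2, -0.1]
grip_width: 0.0661
grip_force: 0.0
```

Emit:
carry_out(
  plan="0 0 0 0;0 0 0 0;0 0 0 0;0 0 0 0;0 0 0 0;0 0 0 0",
  fingers=-1,
  squeeze=70,
)

```text
clock: 32.48
tcp_pos: [0.4636, -0.3311, 0.0337]
tool_rot: [0.706, 0.709, 0.0, 0.001]
wrist_force: [-0.8, 0.2, 6.8]
grip_width: 0.0352
grip_force: 70.5
```

Emit:
carry_out(
  plan="0 0 -10 0;0 0 -25 0;0 0 -25 0;0 0 0 -9.4;0 0 0 0;0 0 0 0",
)

```text
clock: 33.22
tcp_pos: [0.4626, -0.3299, 0.0918]
tool_rot: [0.646, 0.763, 0.0, -0.001]
wrist_force: [0.0, -0.7, -5.2]
grip_width: 0.0355
grip_force: 70.4
```

Run:
```python
from h import *
go(.4570,.0671,.0937,99.7)
```

```text
psi 99.51 pos [ 0.4626 -0.3299  0.0918] tool d mm [392.5  60.1  -1.5] roll -0.19 w 0.0355
```

Emit:
carry_out(
  plan="20 3 0 0;40 6 0 0;42 6.6 0 0;42 6.6 0 0;42 6.6 0 0;42 6.6 0 0;42 6.6 0 0;42 6.6 0 0;42 6.6 0 0;37 4 0 -0.2",
)

```text
clock: 34.48
tcp_pos: [0.4548, 0.0673, 0.0921]
tool_rot: [0.644, 0.765, -0.0, -0.0]
wrist_force: [-0.5, 0.2, -6.4]
grip_width: 0.0354
grip_force: 70.3
```

Emit:
carry_out(
  plan="0 0 0 0;0 0 0 0;0 0 0 0",
)

```text
clock: 34.85
tcp_pos: [0.4558, 0.0645, 0.0922]
tool_rot: [0.644, 0.765, -0.0, -0.0]
wrist_force: [0.2, -0.5, -4.9]
grip_width: 0.0354
grip_force: 70.4
```

Run:
```python
from h import *
a=cam('top')['color'][:,:,::-1]; b=cam('side')['color'][:,:,::-1]
A=cv2.resize(a[190:280,250:370],(600,450),interpolation=cv2.INTER_CUBIC)
cv2.imwrite('pics/m2.png',A); cv2.imwrite('pics/m2s.png',cv2.resize(b[150:320,260:460],(600,510),interpolation=cv2.INTER_CUBIC))
go(.4570,.0671,.0937,99.7)
```

```text
psi 99.74 pos [0.456  0.0643 0.0923] tool d mm [ 2.6  1.4 -1.4] roll 0.04 w 0.0354
```

View pics/m2.png

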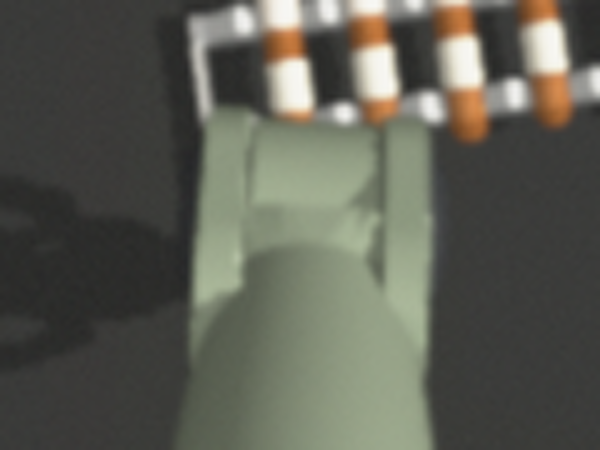

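View pics/m2s.png

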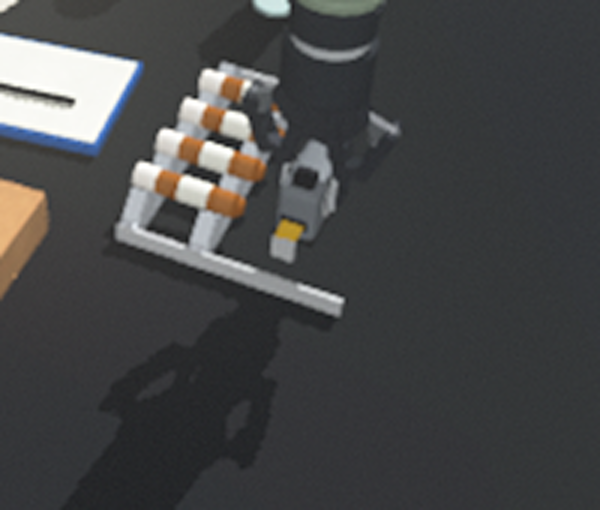

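Run:
```python
from h import *
for z in(.0625,.07,.083): print(z,proj('side',[.445,.128,z]))
print('seen hook front centre',260+283/3,150+247/3,pt('side',260+283/3,150+247/3,.073), pt('side',260+283/3,150+260/3,.0625))
```

```text
0.0625 [np.float64(354.31782070978693), np.float64(235.94643082579887)]
0.07 [np.float64(354.5545895621376), np.float64(233.9153543413686)]
0.083 [np.float64(354.9708545636869), np.float64(230.34450434338933)]
seen hook front centre 354.3333333333333 232.33333333333331 [0.44700242 0.12615402 0.073     ] [0.4437049  0.13014598 0.0625    ]
```

Emit:
carry_out(
  plan="3 1 0 0;0 0 15 0;0 0 20 0;0 0 15 0;0 0 5 0;0 0 3 0;0 0 0 0;0 0 0 0",
)

```text
clock: 35.95
tcp_pos: [0.457, 0.0681, 0.0348]
tool_rot: [0.644, 0.765, 0.0, 0.0]
wrist_force: [-0.2, 0.1, -4.9]
grip_width: 0.0358
grip_force: 70.3
```

Run:
```python
from h import *
go(.456,.067,.0337,99.7)
b=cam('side')['color'][:,:,::-1]
cv2.imwrite('pics/m3s.png',cv2.resize(b[180:270,290:410],(600,450),interpolation=cv2.INTER_CUBIC))
```

```text
psi 99.83 pos [0.457  0.0681 0.0348] tool d mm [-1.  -1.1  1.1] roll 0.13 w 0.0358
```

View pics/m3s.png

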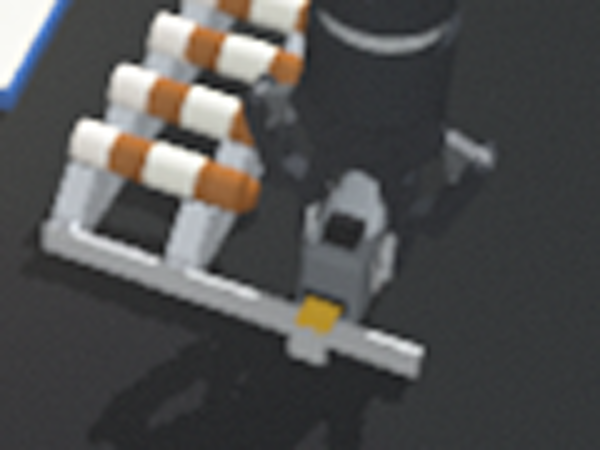

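The hook hangs beyond the lip at about (310,350), and the blade crosses over it. Now I draw the case back to the right.

Emit:
carry_out(
  plan="-8 0 0 0;-12 0 0 0;-20 0 0 0;-25 0 0 0;-30 0 0 0;-30 0 0 0;-30 0 0 0;-30 0 0 0;-30 0 0 0;-20 0 0 0",
)

```text
clock: 37.25
tcp_pos: [0.4959, -0.1648, 0.034]
tool_rot: [0.644, 0.765, -0.0, -0.001]
wrist_force: [-1.7, 1.9, -4.8]
grip_width: 0.0354
grip_force: 69.8
```

Run:
```python
from h import *
go(.5067,-.2232,.0337,99.7); print(r.get_state()['wrist_force'])
```

```text
psi 99.79 pos [ 0.4959 -0.1648  0.034 ] tool d mm [-59.4   0.7   0.2] roll 0.09 w 0.0354
[-1.65222328  1.92246853 -4.7530778 ]
```

Emit:
carry_out(
  plan="-20 0.3 0 0;-20 0.3 0 0;-12 0 0 0;-7 0 0 0;0 0 0 0;0 0 0.8 0;0 0 0.8 0;0 0 0 0;0 0 0 0",
)

```text
clock: 38.38
tcp_pos: [0.5072, -0.2209, 0.0337]
tool_rot: [0.644, 0.765, 0.0, 0.0]
wrist_force: [-2.7, 3.7, 5.3]
grip_width: 0.0351
grip_force: 71.7
```

Run:
```python
from h import *
go(.5067,-.2232,.0337,99.7); print(r.get_state()['wrist_force'])
a=cam('top')['color'][:,:,::-1]; b=cam('side')['color'][:,:,::-1]
A=cv2.resize(a[180:270,270:430],(640,360),interpolation=cv2.INTER_CUBIC)
B=cv2.resize(b[160:260,270:430],(384,240),interpolation=cv2.INTER_CUBIC)
cv2.imwrite('pics/m4.png',np.vstack([A,cv2.copyMakeBorder(B,0,0,0,256,cv2.BORDER_CONSTANT)]))
```

```text
psi 99.85 pos [ 0.5072 -0.2209  0.0337] tool d mm [-2.1 -0.9  0. ] roll 0.15 w 0.0351
[-2.65074955  3.72679141  5.33602324]
```

View pics/m4.png

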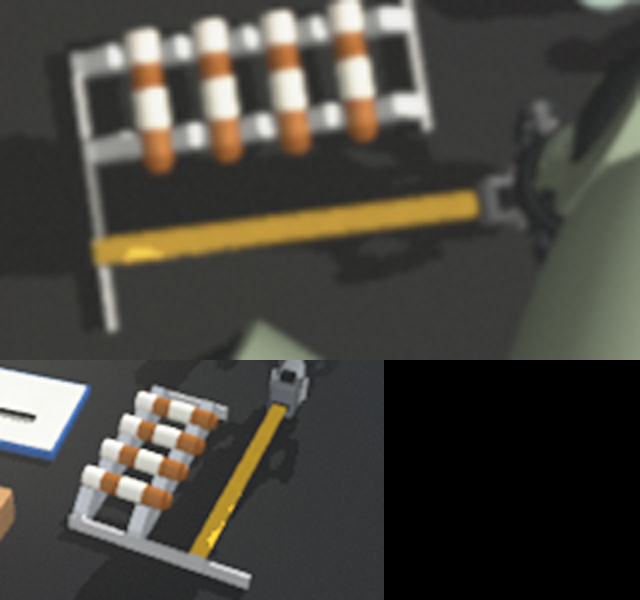

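Emit:
carry_out(
  plan="0 0 0 0;0 0 0 0;0 0 -10 0;0 0 -30 0;0 0 -40 0;0 0 -15 0;0 0 0 0",
  fingers=0.4,
)

```text
clock: 39.35
tcp_pos: [0.5082, -0.222, 0.1289]
tool_rot: [0.644, 0.765, 0.0, 0.001]
wrist_force: [-0.1, -0.0, 0.1]
grip_width: 0.0599
grip_force: 0.0
```

Emit:
carry_out(
  plan="22 0 0 0;0 0 0 0;0 0 0 0;0 0 0 0",
  fingers=-1,
)

```text
clock: 39.85
tcp_pos: [0.5035, -0.1998, 0.1273]
tool_rot: [0.644, 0.765, -0.0, -0.0]
wrist_force: [0.3, -0.1, 0.7]
grip_width: 0.0
grip_force: 0.0
```

Run:
```python
from h import *
p=np.array([.5072,-.2209])+.022*np.array([np.cos(np.radians(99.8)),np.sin(np.radians(99.8))])
go(p[0],p[1],.083,99.7); print(r.get_state()['wrist_force'])
b=cam('side')['color'][:,:,::-1]
print(proj('side',[p[0],p[1],.067]))
cv2.imwrite('pics/m5.png',cv2.resize(b[120:210,340:440],(500,450),interpolation=cv2.INTER_CUBIC))
```

```text
psi 99.83 pos [ 0.5035 -0.1998  0.1273] tool d mm [ 0.5  0.1 44.3] roll 0.13 w 0.0
[ 0.2807601  -0.13744629  0.6614484 ]
[np.float64(390.4732422471106), np.float64(165.27931968104093)]
```

View pics/m5.png

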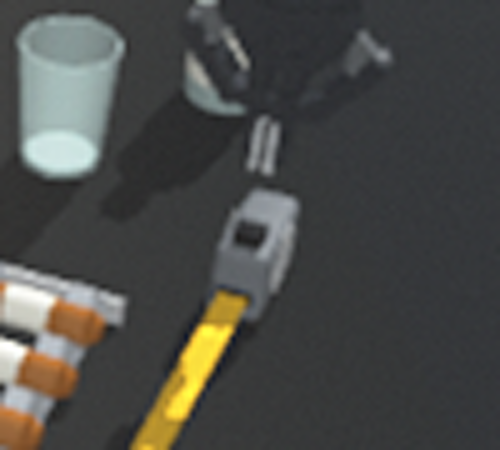

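Emit:
carry_out(
  plan="2 0 20 0;0 0 18 0;0 0 6 0;0 0 3 0;0 0 3 0;0 0 2 0;0 0 2 0;0 0 0 0;0 0 0 0",
)

```text
clock: 41.02
tcp_pos: [0.5032, -0.1978, 0.075]
tool_rot: [0.644, 0.765, -0.0, 0.0]
wrist_force: [-3.5, 1.4, 7.6]
grip_width: 0.0001
grip_force: 3.9
```

Emit:
carry_out(
  plan="0 0 1 0;0 0 1.5 0;0 0 1 0;0 0 0 0;0 0 0 0",
)

```text
clock: 41.65
tcp_pos: [0.5036, -0.1978, 0.0747]
tool_rot: [0.644, 0.765, 0.0, 0.001]
wrist_force: [-10.6, 5.7, 36.4]
grip_width: -0.0001
grip_force: 17.7
```

Emit:
carry_out(
  plan="0 0 -4 0;0 0 -6 0;0 0 -40 0;0 0 -50 0;-50 0 -40 0;-50 0 0 0;-40 0 0 0;0 0 0 0;0 0 0 0",
)

```text
clock: 42.78
tcp_pos: [0.5265, -0.334, 0.2087]
tool_rot: [0.644, 0.765, 0.0, -0.001]
wrist_force: [-0.1, 0.9, -0.4]
grip_width: -0.0
grip_force: 0.0
```

Run:
```python
from h import *
a=cam('top')['color'][:,:,::-1]; b=cam('side')['color'][:,:,::-1]
A=cv2.resize(a[180:270,270:430],(640,360),interpolation=cv2.INTER_CUBIC)
B=cv2.resize(b[140:260,270:430],(320,240),interpolation=cv2.INTER_CUBIC)
C=cv2.resize(b[130:200,350:430],(274,240),interpolation=cv2.INTER_CUBIC)
cv2.imwrite('pics/m6.png',np.vstack([A,cv2.copyMakeBorder(np.hstack([B,C]),0,0,0,46,cv2.BORDER_CONSTANT)]))
```

```text
(no output)
```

View pics/m6.png

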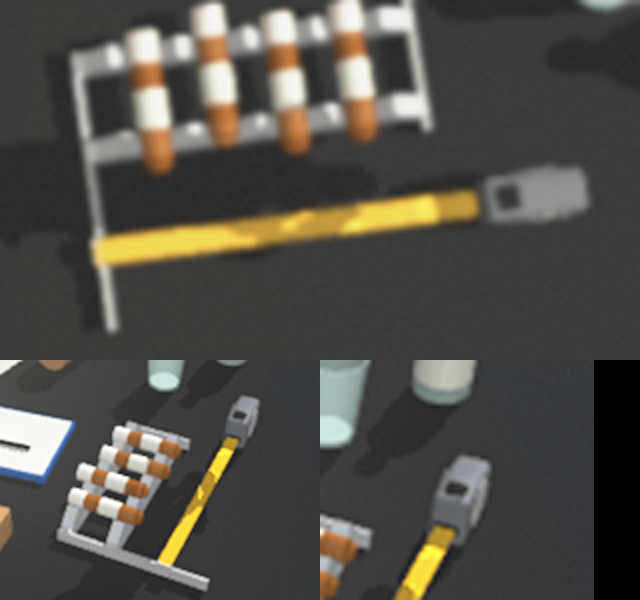

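The tape is hooked and locked. The second tube from the left was knocked along its axis, though: its cap is now at (208,5) and its tail at (225,145), about 15 px further back than before. I'll measure it.

Run:
```python
from h import *
o=np.array([.59037,-.00081]);th=.16967;Rm=np.array([[np.cos(th),-np.sin(th)],[np.sin(th),np.cos(th)]])
k=4;c=lambda u,v,z:pt('top',270+u/k-.375,180+v/k-.375,z)
for a,b in(((143,27),(160,174)),((208,2),(226,148)),((279,8),(295,155)),((346,-3),(364,143))):
    p=c(*a,.034);q=c(*b,.034);m=(p+q)[:2]/2;print(m,Rm.T@(m-o),np.degrees(np.arctan2(*(p-q)[[1,0]])))
for u in(487,):
    m=c(u,200,.058)[:2];print('mouth',Rm.T@(m-o))
m=c(93,252,.024)[:2];print('hook front',Rm.T@(m-o))
go(.5858,.0258,.1,189.7)
```

```text
[0.57458476 0.07819749] [-0.0022176   0.08053844] 8.176861370326893
[0.59622375 0.02725904] [0.01050935 0.02667753] 8.322026180997465
[ 0.59262968 -0.02799415] [-0.002363   -0.02717536] 7.222462174913555
[ 0.60328897 -0.08152414] [-0.00089569 -0.08173659] 7.747044462647371
mouth [-0.11810217 -0.16361315]
hook front [-0.11283137  0.14235436]
psi 99.89 pos [ 0.5267 -0.3334  0.209 ] tool d mm [343.6 120.  109.3] roll -89.81 w 0.0002
```

Emit:
carry_out(
  plan="0 0 0 0;0 0 0 0;0 0 0 0;0 0 0 0",
)

```text
clock: 43.38
tcp_pos: [0.5269, -0.3344, 0.2093]
tool_rot: [0.644, 0.765, -0.0, 0.0]
wrist_force: [-0.0, -0.3, 0.0]
grip_width: 0.0001
grip_force: 0.0
```

Run:
```python
from h import *
a=cam('top')['color'][:,:,::-1]
A=cv2.resize(a[180:270,270:430],(640,360),interpolation=cv2.INTER_CUBIC)
P=cv2.imread('pics/m6.png')[:360]
d=cv2.absdiff(A,P).max(2); ys,xs=np.where(d>50)
print(len(xs), xs.min() if len(xs) else '',xs.max() if len(xs) else '',ys.min() if len(ys) else '',ys.max() if len(ys) else '')
s=r.get_state();print(s['clock'],s['wrist_force'])
```

```text
0    
43.425 [-0.10770036  0.07922535 -0.66205876]
```

The scene is still, and every tube and the tape read within tolerance, so I'm handing in.

```bash
python3 -c "
from cell import r
print(r.close_job())"
```

```text
the job is handed in; nothing more can be done
None
```

I handed the job in (no verdict came back): all four tubes are seated one to a groove, though one was knocked to about 10–12 mm off centre (limit 18 mm) and I left it there; the tape is hooked behind the lip and locked, its mouth about 29 mm past the rack's right end; the beaker, bottle and carton were never touched; and I viewed 16 pictures against the limit of 14.

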